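# Clear the jammed lime rack into the scoop

## Task

Two limes have wedged side by side at the narrow mouth of the sloping teak rack, with a third behind them. Take the long-handled scoop out from under the plant riser and set it flat on the table under the rack's mouth, released, with about the front third of its bowl beneath the lip and its handle pointing straight away from the rack; then, without lifting the limes out, nudge a wedged one back up the slope so that they come free and all three roll down into the scoop. Leave the scoop there with the limes in it, and leave the other things on the table where they are.

Things in the scene. Friction and masses are not known exactly. Their poses are not given: they have to be found in the camera images.
- rack: Fixed open sloping rack of brown teak, 190 mm long, 136 mm wide. Origin on the table under the middle of the front lip; +x level, uphill, away from the mouth; y across; z up. Floor board 8 mm thick, full width, rises 10 degrees (0.175 rad) with x. Side and back walls 36 mm high from x = 68 mm. Open under the lip; front legs at x = 54 to 70, y = +-53 to 67 mm.
- rack_lip (a point): Middle of the front edge of the rack's floor, upper face, 56 mm above the table (underside 48 mm). From here a channel 46 mm wide runs back to the throat.
- rack_throat (a point): Middle of the narrow opening on the floor's upper face, 35 mm up the slope from the lip. Behind it two walls open at 45 degrees to 120 mm width. These and the channel walls are 8 mm thick and only 10 mm high above the floor, so the limes stand out above them.
- scoop: Loose steel scoop, about 0.15 kg: open box bowl 124 mm long (x), 64 wide (y), 34 high, walls 4 mm. Origin under the bowl's centre; +x along the handle, bowl front at x = -62 mm. Starts flat on the table, handle and rear 32 to 44 mm of the bowl under the riser. In place: x axis opposite to the rack's, origin 4 to 34 mm (best 20) in front of the lip, within 12 mm of the rack's centre line.
- scoop_handle (a point): Middle of the scoop's handle, 103 mm along +x from the scoop's origin and 27 mm above its underside. The handle is a bar 86 mm long (x = 60 to 146 mm), 18 mm wide, 14 mm thick (20 to 34 mm above the underside).
- lime_a: A round key lime, ball 38 mm in diameter, 40 g, waxy and slippery, origin at its centre; it rolls freely. Starts as one of the front pair, wedged against lime_b and the 45 degree wall on the rack's +y side, centre 50 mm behind the lip, 19 mm off the centre line. Pushed 20 to 45 mm up the slope it lets the other out; let go, it rolls down by itself. Push at or below its centre height (19 mm above the floor), else it binds.
- lime_b: A round key lime, ball 38 mm in diameter, 40 g, waxy and slippery, origin at its centre; it rolls freely. At the start the other of the front pair, wedged on the rack's -y side, 19 mm off the centre line, 50 mm behind the lip.
- lime_c: A round key lime, ball 38 mm in diameter, 40 g, waxy and slippery, origin at its centre; it rolls freely. At the start it rests in the notch behind the front pair, about 83 mm behind the lip. After a nudge two limes can wedge again; nudge again.
- riser: Fixed low plant stand of pale slats, 160 mm deep (x), 200 mm wide (y), top 100 mm above the table, lower edge of its rails 70 mm up, corner legs at y = +-79 to 97 mm. Origin on the table under the middle of its front edge; +x points to its back.
- succulent: Bystander: white ceramic pot with a succulent, 92 mm wide, 75 mm high without the plant, standing on the riser. Origin under its centre.
- tumbler: Bystander: steel tumbler with a clip-on lid, 82 mm wide, 166 mm high. Origin under its centre.
- jar: Bystander: clear glass jar, 72 mm wide, 100 mm high. Origin under its centre.
- trowel: Bystander: green plastic trowel lying flat, 275 mm long, 66 mm wide. Origin on its underside where blade and shank meet; blade along +x.
- candle: Bystander: terracotta candle bowl, 84 mm wide, 55 mm high. Origin under its centre.
- sunscreen: Bystander: white plastic bottle, 48 mm wide, 150 mm high. Origin under its centre.
Things that resemble listed ones, but are neither listed nor needed, are in the scene too. Leave any blue, orange or white look-alike of the lime_c alone.

How it is judged:
On the way, in this order (a step that is already met when the one before it is completed fails the run):
1. the scoop lies flat and released under the rack's mouth, the front 28 to 58 mm of its bowl beneath the lip, within 12 mm of the centre line, handle pointing away, while the limes are still wedged (x of scoop in the frame of rack between -0.034 and -0.004 m and y of scoop in the frame of rack between -0.012 and 0.012 m and angle between the x axis of scoop and the x axis of rack, either way round below 0.25 rad and x of scoop_handle in the frame of rack below -0.05 m and height (world z) of scoop below 0.004 m and angle between scoop's own z axis and vertical below 0.06 rad and contact force between the fingers and scoop below 0.1 N and linear speed of scoop below 0.02 m/s and x of each of lime_a, lime_b, lime_c in the frame of rack above 0.045 m), for 0.2 s.
2. one of the two wedged limes has been nudged back up the slope by at least 6 mm from where it was wedged (x of any of lime_a, lime_b in the frame of rack above 0.0567 m).
At the end, for the whole second after the job is handed in: All three limes lie at rest in the scoop's bowl; the scoop lies flat on the table under the rack's mouth, its origin between 10 mm behind and 45 mm in front of the lip and within 20 mm of the centre line, handle within 0.25 rad of straight away from the rack (x of scoop in the frame of rack between -0.045 and 0.01 m and y of scoop in the frame of rack between -0.02 and 0.02 m and angle between the x axis of scoop and the x axis of rack, either way round below 0.25 rad and x of scoop_handle in the frame of rack below -0.05 m and height (world z) of scoop below 0.004 m and angle between scoop's own z axis and vertical below 0.06 rad and x of lime_a in the frame of scoop between -0.062 and 0.062 m and y of lime_a in the frame of scoop between -0.032 and 0.032 m and z of each of lime_a, lime_b, lime_c in the frame of scoop below 0.045 m and linear speed of each of lime_a, lime_b, lime_c below 0.05 m/s and x of lime_b in the frame of scoop between -0.062 and 0.062 m and y of lime_b in the frame of scoop between -0.032 and 0.032 m and x of lime_c in the frame of scoop between -0.062 and 0.062 m and y of lime_c in the frame of scoop between -0.032 and 0.032 m and linear speed of scoop below 0.02 m/s); the robot touches nothing.
It fails at once if a lime is lifted out of the rack (its centre above 125 mm) (height (world z) of any of lime_a, lime_b, lime_c above 0.125 m).
It fails at once if a bystander is moved by more than 30 mm (distance of any of succulent, tumbler, jar, trowel, candle, sunscreen from where it was at the start of the episode above 0.03 m).
It also fails if it takes over 64 s, if anything falls off the work surface, if the arm or the gripper's body presses on something with over 40 N, if the wrist force passes 120 N, or if a joint passes its speed limit or range.

## Robot

A 6-joint arm with a two-finger parallel gripper is mounted at the origin on the work surface. World frame = base frame: x ahead of the robot, y to its left, z up, the work surface at z = 0. Lengths are in m, angles in rad, forces in N, time in s.
With the tool pointing down it reaches from about 0.25 to 0.8 m from the base axis. Payload 3.9 kg.
Tool frame: the origin (TCP) lies at the centre of the arm's flange, where the gripper is bolted on; the fingertips stand tip_extent ahead of it and the grasp point (between the pads) lies 155 mm ahead of it (tip_extent is the distance from the TCP to the fingertips, in m); z points along the fingers, y is the line along which they close (so a half turn about z gives the same grasp; the last joint's range is limited). The gripper opens to 85 mm and grips with 20 to 120 N. Pads are 22 mm wide; open, the fingers measure 114 mm over their backs; the gripper's body (76 mm by 85 mm) begins 54 mm behind the grasp point. The pads swing forward as they close: fully open they stand 13 mm farther back than shut.
Start: joints at [-1.328, 0.26, -0.138, 1.173, 0, 1.571], TCP at [0.126, -0.51, 0.405] pointing down, gripper open.
Joint ranges: [-2.78, 2.78], [-0.83, 1.72], [-1.28, 1.37], [-1.9, 2.12], [-1.57, 1.48], [-3.14, 3.14]. Speed limits (rad/s): [2.57, 2.57, 3.14, 3.14, 3.14, 3.14].

## Interface

Orientations are given as a unit quaternion [x, y, z, w].
In Python, from bench import * gives the robot as it stands.
- The arm moves only by the tool jog_arm, never from a script. Its argument "steps" is text: rows parted by semicolons, each of 7 numbers parted by spaces: the shift along the tool's x, y, z in units of 25 mm (1.0 is 25 mm), then the turn, a rotation vector about the tool's x, y, z in units of 0.1 rad (1.0 is 0.1 rad), then the closure, from -1 (fully open) to 1 (shut), so that 0 is half open. A call has 1 to 12 rows; each row shifts and turns the commanded pose from where the row before left it, along the tool's axes as they then stand; what a row does not reach is not made up. A row lasts 1/12 s, in which the tool goes at most 41.7 mm and 7.16 degrees, less where a joint would pass 70% of its speed; a pose out of reach is approached as far as the arm can. A call with a number of a shift or a turn outside -1 to 1 is refused whole. A call with a gripper value outside its range is refused whole. The fingers move at their own pace and stop on an object; "newtons" is the grip in N (left out, the last holds). Time passes only in rows, so rows that do not move let the fingers close. It gives the time, the measured TCP pose, the force, the opening and the grip force at its end, in the units of the state.
- observe(): the state, without advancing time (a new reading comes with each control period).
- grab_frame(name): name is "side" or "top"; returns (picture, depth): 480x640x3 uint8, red, green, blue; 480x640 float32, m along the optical axis (not along the pixel's ray), 0 where there is no reading.
- calibration(name): a dict with "fov_y" (degrees; the focal length in pixels is half the picture's height over the tangent of half this angle, whatever the lens; pixels are square), "cx", "cy" (the principal point, pixels), "view" (4x4, takes a point from world to camera coordinates). Camera axes: x right, y down, z forward; pixel columns grow to the right and rows downward; lengths in m; the calibration is good to about 2 mm. A picture is of the moment at which its call begins. calibration takes no time and is no camera call.
- job_done(): hands the job in; it is judged then, once.
The state is a dict: "t": time; "joint_pos": joint angles; "qvel": joint speeds; "joint_efforts": joint torques, N m; "tcp_pos": TCP position; "eef_rot": TCP orientation; "contact_force": force on the tool from outside, world axes, zero at the start; "ft_torque": the same for the moment, N m; "grip_width": finger opening in m; "gripper_force": force on a finger pad.
Only numpy, scipy, OpenCV 4.12 (cv2) and the standard library are available. Lean on these libraries where they do the work, as an engineer would, in place of code of your own. Each camera call takes 0.05 s, during which the arm holds its last target. There are 200 camera calls.

## Working session

There is one attempt and no reset: what is moved stays moved. The work goes in short steps, Python scripts to look and compute and a tool call to move; the robot and the scene stay as the last step left them, time stands still between calls to the robot, and variables do not carry over. Pictures are saved under pics/ and viewed, at most 10 in all, crops included, and the job is handed in when it is done.

Besides the shell and the picture viewer there is one more tool, called after "Call:" as name(argument=value, ...), one argument or row to a line, values as JSON. jog_arm: Moves the arm, as the interface text tells. Its arguments: {"type":"object","properties":{"steps":{"type":"string"},"newtons":{"type":"number"}},"required":["steps"]}

```bash
mkdir -p pics
cat > h.py <<'E'
from bench import *
import numpy as np, cv2
def cal(n):
    c=calibration(n); f=240/np.tan(np.radians(c["fov_y"])/2); return f,c["cx"],c["cy"],np.array(c["view"])
def cloud(n,d):
    f,cx,cy,V=cal(n); v,u=np.mgrid[0:480,0:640]
    P=np.stack([(u-cx)/f*d,(v-cy)/f*d,d],-1); R,t=V[:3,:3],V[:3,3]
    return (P-t)@R
def save(n,img): cv2.imwrite("pics/"+n,img[...,::-1])
E
python3 - <<'E'
from h import *
for n in("top","side"):
    im,d=grab_frame(n); save(n+"1.png",im); np.savez(n+"1.npz",im=im,d=d)
    V=cal(n)[3]; print(n,cal(n)[:3],"cam at",-V[:3,:3].T@V[:3,3])
    print(V.round(3).tolist())
s=observe(); print({k:np.round(v,3).tolist() for k,v in s.items()})
E
```

```text
top (np.float64(543.5590643602718), 321.13977766535936, 238.69864851225174) cam at [0.47786452 0.04985585 1.28722229]
[[0.026, -1.0, -0.012, 0.053], [-0.996, -0.025, -0.088, 0.59], [0.088, 0.014, -0.996, 1.24], [0.0, 0.0, 0.0, 1.0]]
side (np.float64(476.5199239954747), 325.9961331102757, 245.69162073321812) cam at [0.06564711 0.65659471 0.74774036]
[[-0.762, -0.647, 0.0, 0.475], [-0.417, 0.491, -0.765, 0.277], [0.495, -0.583, -0.644, 0.832], [0.0, 0.0, 0.0, 1.0]]
{'t': 0.1, 'joint_pos': [-1.328, 0.261, -0.139, 1.173, -0.0, 1.571], 'qvel': [0.001, -0.001, 0.004, -0.001, -0.001, -0.002], 'joint_efforts': [-0.001, -40.651, 25.453, 0.01, -0.0, 0.0], 'tcp_pos': [0.126, -0.509, 0.404], 'eef_rot': [0.993, 0.121, -0.0, -0.001], 'contact_force': [0.457, 0.264, -0.408], 'ft_torque': [-0.014, 0.019, -0.016], 'gripper_force': 0.0, 'grip_width': 0.085}
```

View pics/top1.png

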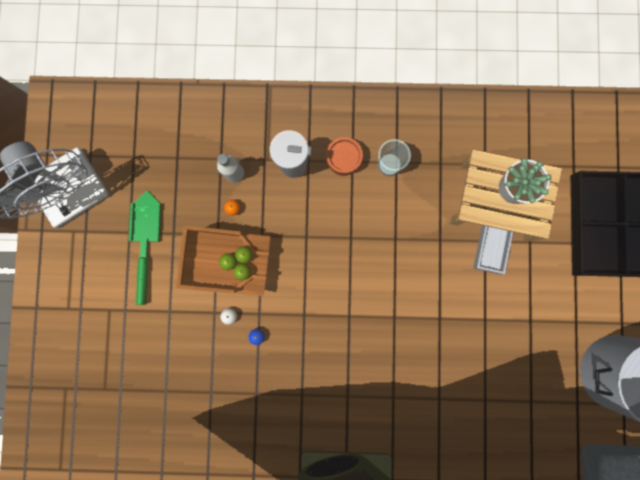

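View pics/side1.png

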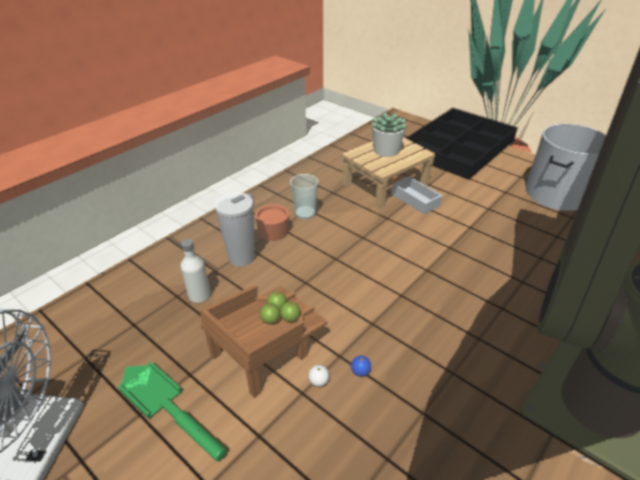

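Run:
```python
from h import *
import bench; print([n for n in dir(bench) if not n.startswith('_')], getattr(bench,'tip_extent',None))
z=np.load("top1.npz"); im,d=z["im"],z["d"]; P=cloud("top",d)
f,cx,cy,V=cal("top")
def roi(a,b,c,e): 
    m=np.zeros((480,640),bool); m[c:e,a:b]=1; return m&(d>0)
print("table z",np.median(P[300:320,300:500,2]))
r=roi(170,280,220,303)&(P[...,2]>.035); q=P[r]
print("rack",r.sum(),cv2.minAreaRect(q[:,:2].astype(np.float32)),np.percentile(q[:,2],[1,50,99]))
g=roi(450,570,140,280)&(P[...,2]>.085)&(P[...,2]<.115); print("riser",cv2.minAreaRect(P[g][:,:2].astype(np.float32)),np.median(P[g][:,2]))
hsv=cv2.cvtColor(im,cv2.COLOR_RGB2HSV)
s=roi(465,525,222,285)&(hsv[...,1]<70); n,l,st,c=cv2.connectedComponentsWithStats(s.astype(np.uint8)); k=1+st[1:,4].argmax(); s=l==k
q=P[s]; print("scoop",st[k],np.percentile(q[:,2],[2,20,50,80,98]),cv2.minAreaRect(q[:,:2].astype(np.float32)))
rim=q[q[:,2]>.025]; print("rim",len(rim),cv2.boxPoints(cv2.minAreaRect(rim[:,:2].astype(np.float32))).round(4).tolist())
# scoop outline with ray onto z=.034
v,u=np.where(s); R=V[:3,:3]; C=-R.T@V[:3,3]; D=np.stack([(u-cx)/f,(v-cy)/f,np.ones(len(u))],-1)@R
X=C+D*((.034-C[2])/D[:,2])[:,None]; print("ray rim",cv2.boxPoints(cv2.minAreaRect(X[:,:2].astype(np.float32))).round(4).tolist())
gm=roi(205,270,235,290)&(hsv[...,0]>30)&(hsv[...,0]<50)&(hsv[...,1]>120)
q=P[gm]; print("limes",gm.sum(),np.percentile(q[:,2],[2,50,98]))
e=cv2.resize(im[215:310,165:285],None,fx=5,fy=5,interpolation=cv2.INTER_CUBIC); 
e2=cv2.resize(im[215:290,455:570],None,fx=5,fy=5,interpolation=cv2.INTER_CUBIC)
z=np.zeros((475,600,3),np.uint8); save("rack.png",e)
b=cv2.boxPoints(cv2.minAreaRect(P[r][:,:2].astype(np.float32))); print("rack box",b.round(4).tolist())
b=cv2.boxPoints(cv2.minAreaRect(P[g][:,:2].astype(np.float32))); print("riser box",b.round(4).tolist())
save("scoop.png",e2)
```

```text
['IKError', 'calibration', 'grab_frame', 'job_done', 'observe', 'tip_extent'] 0.1734
table z 0.0008196054824540043
rack 5418 ((0.528734564781189, 0.27901169657707214), (0.18291887640953064, 0.13621127605438232), 85.96630096435547) [0.0549758  0.07954291 0.12584476]
riser ((0.6932423710823059, -0.3464607298374176), (0.20163360238075256, 0.16113752126693726), 79.13152313232422) 0.10064993218949154
scoop [ 474  226   40   48 1421] [-0.00039008  0.00368903  0.0069243   0.0264403   0.03774539] ((0.5744759440422058, -0.33873996138572693), (0.07877430319786072, 0.10681363940238953), 78.82990264892578)
rim 305 [[0.5182999968528748, -0.35659998655319214], [0.6168000102043152, -0.3752000033855438], [0.6291999816894531, -0.3093999922275543], [0.5307000279426575, -0.290800005197525]]
ray rim [[0.5138999819755554, -0.35499998927116394], [0.6162999868392944, -0.3750999867916107], [0.6305000185966492, -0.3028999865055084], [0.5281000137329102, -0.28279998898506165]]
limes 615 [0.08686482 0.09991931 0.11017685]
rack box [[0.4544000029563904, 0.19259999692440033], [0.5902000069618225, 0.18299999833106995], [0.6031000018119812, 0.36550000309944153], [0.46720001101493835, 0.375]]
riser box [[0.5950999855995178, -0.4302999973297119], [0.7534000277519226, -0.46070000529289246], [0.7914000153541565, -0.26260000467300415], [0.6330999732017517, -0.23229999840259552]]
```

View pics/rack.png

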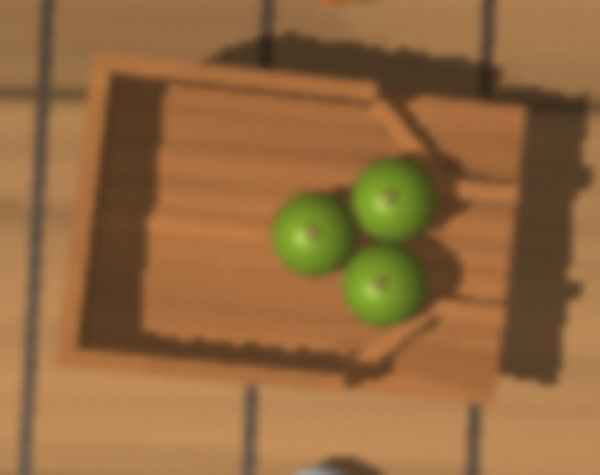

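View pics/scoop.png

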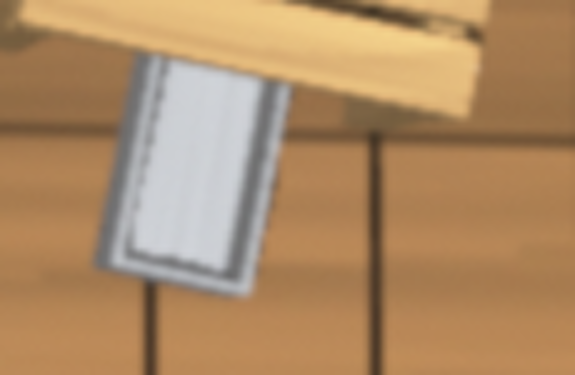

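```bash
cat >> h.py <<'E'
def ray(n,px,z):
    f,cx,cy,V=cal(n); R=V[:3,:3]; C=-R.T@V[:3,3]; px=np.atleast_2d(px).astype(float)
    D=np.c_[(px[:,0]-cx)/f,(px[:,1]-cy)/f,np.ones(len(px))]@R
    return C+D*((z-C[2])/D[:,2])[:,None]
E
python3 - <<'E'
from h import *
o=np.array([165,215]); L=ray("top",o+np.array([[527,105],[493,400]])/5,.056)
print("lip",L.round(4)[:,:2].tolist(),"mid",L.mean(0).round(4),"len",np.linalg.norm(L[0]-L[1]))
B=ray("top",o+np.array([[393,198],[383,285]])/5,.084); C=ray("top",o+np.array([[313,233]])/5,.09)[0]
print("limes",B.round(4).tolist(),C.round(4),"sep",np.linalg.norm(B[0]-B[1]))
n=(B[0]-B[1])[:2]; print("yaw from limes",np.degrees(np.arctan2(n[1],n[0])),"lip",np.degrees(np.arctan2(*(L[0]-L[1])[1::-1])),
 "c-mid",(C-B.mean(0)).round(4),"lip-mid",(B.mean(0)-L.mean(0)).round(4))
o=np.array([455,215]); S=ray("top",o+np.array([[112,268],[250,297],[290,85],[147,55]])/5,.034)[:,:2]
print("scoop",S.round(4).tolist(),"w",np.linalg.norm(S[0]-S[1]),np.linalg.norm(S[2]-S[3]),[np.degrees(np.arctan2(*(a)[::-1])).round(1) for a in (S[3]-S[0],S[2]-S[1],S[0]-S[1])])
# rack wall tops from depth
z=np.load("top1.npz"); P=cloud("top",z["d"]); q=P[225:300,172:280].reshape(-1,3)
for ax in np.radians([84,85,86,87]):
    x=np.array([np.cos(ax),np.sin(ax)]); y=np.array([-x[1],x[0]])
    p=q[(q[:,2]>.045)&(q[:,2]<.2)]; p=np.c_[(p[:,:2]-L.mean(0)[:2])@x,(p[:,:2]-L.mean(0)[:2])@y]
    print(np.degrees(ax),np.percentile(p,[.3,99.7],axis=0).round(4).tolist())
E
```

```text
lip [[0.5894, 0.1832], [0.4554, 0.1939]] mid [0.5224 0.1886 0.056 ] len 0.13444285756712163
limes [[0.5439, 0.2383, 0.084], [0.5052, 0.2412, 0.084]] [0.5272 0.2721 0.09  ] sep 0.038778144490297504
yaw from limes -4.3349596356385245 lip -4.575914610480612 c-mid [0.0026 0.0324 0.006 ] lip-mid [0.0022 0.0512 0.028 ]
scoop [[0.5283, -0.2926], [0.5167, -0.3557], [0.6148, -0.3744], [0.6271, -0.3086]] w 0.06411014740449801 0.06687681132122061 [np.float64(-9.2), np.float64(-10.8), np.float64(79.5)]
84.0 [[0.0, -0.0655], [0.1814, 0.072]]
85.0 [[0.0004, -0.0663], [0.1809, 0.0695]]
86.0 [[0.0006, -0.0676], [0.1808, 0.0676]]
87.0 [[0.0007, -0.0696], [0.1809, 0.0665]]
```

Add to h.py:
```python
from scipy.spatial.transform import Rotation as Ro
def go(x,y,z,yaw):
    "tool-axis deltas (units) to a tool-down pose with tool x at yaw (deg); grasp-point xy = tcp xy"
    s=observe(); R=Ro.from_quat(s["eef_rot"]); p=np.array(s["tcp_pos"])
    G=Ro.from_euler("z",yaw,degrees=True)*Ro.from_quat([1,0,0,0])
    print("t",round(s["t"],2),"p",p.round(4),"yaw",round(np.degrees(np.arctan2(*R.as_matrix()[1::-1,0])),2),"tilt",np.degrees(np.arccos(-R.as_matrix()[2,2])).round(2),"F",np.round(s["contact_force"],1),"w",round(s["grip_width"],4),"j",np.round(s["joint_pos"],2))
    print("shift",(R.inv().apply(np.array([x,y,z])-p)/.025).round(3),"turn",((R.inv()*G).as_rotvec()/.1).round(3),"shift after turn",(G.inv().apply(np.array([x,y,z])-p)/.025).round(3))
```

```text
(no output)
```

Call:
jog_arm(
  steps="1 -0.16 0 0 0 0 -1;1 -0.16 0 0 0 0 -1;1 -0.16 0 0 0 0 -1;1 -0.16 0 0 0 0 -1;1 -0.16 0 0 0 0 -1;1 -0.16 0 0 0 0 -1;1 -0.16 0 0 0 0 -1;1 -0.16 0 0 0 0 -1;1 -0.16 0 0 0 0 -1;1 -0.16 0 0 0 0 -1;0 0 0 0 0 1 -1;0 0 0 0 0 1 -1",
)

```text
t: 1.1
tcp_pos: [0.3606, -0.4098, 0.404]
eef_rot: [1.0, 0.02, -0.0, -0.0]
contact_force: [0.3, 0.8, -0.7]
grip_width: 0.0856
gripper_force: 0.0
```

```bash
python3 -c "
from h import *
go(.556,-.330,.25,-10.3); go(.556,-.330,.25,169.7)"
```

```text
t 1.1 p [ 0.3606 -0.4098  0.404 ] yaw 2.34 tilt 0.06 F [ 0.3  0.8 -0.7] w 0.0856 j [-0.85  0.3  -0.09  1.19  0.    2.25]
shift [ 7.943 -2.865  6.159] turn [-0.008  0.008  2.206] shift after turn [ 7.119 -4.538  6.162]
t 1.1 p [ 0.3606 -0.4098  0.404 ] yaw 2.34 tilt 0.06 F [ 0.3  0.8 -0.7] w 0.0856 j [-0.85  0.3  -0.09  1.19  0.    2.25]
shift [ 7.943 -2.865  6.159] turn [-1.100e-02 -1.200e-02 -2.921e+01] shift after turn [-7.119  4.538  6.162]
```

Call:
jog_arm(
  steps="0 0 0 0 0 -1 -1;0 0 0 0 0 -1 -1;0 0 0 0 0 -1 -1;0 0 0 0 0 -1 -1;0 0 0 0 0 -1 -1;0 0 0 0 0 -1 -1;0 0 0 0 0 -1 -1;0 0 0 0 0 -1 -1;0 0 0 0 0 -1 -1;0 0 0 0 0 -1 -1;0 0 0 0 0 -1 -1;0 0 0 0 0 -1 -1",
)

```text
t: 2.1
tcp_pos: [0.3591, -0.4105, 0.4042]
eef_rot: [0.812, 0.584, -0.0, -0.001]
contact_force: [0.2, -0.4, 0.0]
grip_width: 0.0855
gripper_force: 0.0
```

Call:
jog_arm(
  steps="0 0 0 0 0 -1 -1;0 0 0 0 0 -1 -1;0 0 0 0 0 -1 -1;0 0 0 0 0 -1 -1;0 0 0 0 0 -1 -1;0 0 0 0 0 -1 -1;0 0 0 0 0 -1 -1;0 0 0 0 0 -1 -1;0 0 0 0 0 -1 -1;0 0 0 0 0 -1 -1;0 0 0 0 0 -1 -1;0 0 0 0 0 -1 -1",
)

```text
t: 3.1
tcp_pos: [0.3591, -0.4105, 0.4041]
eef_rot: [0.34, 0.94, 0.0, -0.001]
contact_force: [0.4, -0.0, -0.1]
grip_width: 0.0854
gripper_force: 0.0
```

Call:
jog_arm(
  steps="0 0 0 0 0 -1 -1;0 0 0 0 0 -1 -1;0 0 0 0 0 -1 -1;0 0 0 0 0 -1 -1;0 0 0 0 0 -1 -1;-1 0.65 0 0 0 0 -1;-1 0.65 0 0 0 0 -1;-1 0.65 0 0 0 0 -1;-1 0.65 0 0 0 0 -1;-1 0.65 0 0 0 0 -1;-1 0.65 0 0 0 0 -1;-1 0.65 0 0 0 0 -1",
)

```text
t: 4.1
tcp_pos: [0.5544, -0.3329, 0.404]
eef_rot: [0.099, 0.995, 0.0, -0.001]
contact_force: [0.3, -0.3, 0.3]
grip_width: 0.0855
gripper_force: 0.0
```

```bash
python3 -c "
from h import *
go(.556,-.330,.25,169.7)"
```

```text
t 4.1 p [ 0.5544 -0.3329  0.404 ] yaw 168.61 tilt 0.07 F [ 0.3 -0.3  0.3] w 0.0855 j [-0.54  0.48  0.19  1.29 -0.   -0.34]
shift [-0.045  0.125  6.162] turn [ 0.003 -0.011 -0.19 ] shift after turn [-0.041  0.126  6.162]
```

Call:
jog_arm(
  steps="0 0.12 0 0 0 -0.19 -1;0 0 1 0 0 0 -1;0 0 1 0 0 0 -1;0 0 1 0 0 0 -1;0 0 1 0 0 0 -1;0 0 1 0 0 0 -1;0 0 1 0 0 0 -1;0 0 1 0 0 0 -1;0 0 0.5 0 0 0 -1;0 0 0.5 0 0 0 -1;0 0 0.5 0 0 0 -1;0 0 0.3 0 0 0 -1",
)

```text
t: 5.1
tcp_pos: [0.5527, -0.3305, 0.1827]
eef_rot: [0.09, 0.996, 0.001, -0.002]
contact_force: [-0.5, 0.3, 0.3]
grip_width: 0.0852
gripper_force: 0.0
```

Run:
```python
from h import *
go(.556,-.330,.174,169.7)
im,d=grab_frame("side"); save("g1.png",cv2.resize(im[100:260,320:520],None,fx=3,fy=3,interpolation=cv2.INTER_CUBIC))
```

```text
t 5.1 p [ 0.5527 -0.3305  0.1827] yaw 169.7 tilt 0.19 F [-0.5  0.3  0.3] w 0.0852 j [-0.54  0.62 -0.17  0.79 -0.   -0.36]
shift [-0.127  0.042  0.349] turn [ 0.01  -0.031 -0.001] shift after turn [-0.126  0.042  0.349]
```

View pics/g1.png

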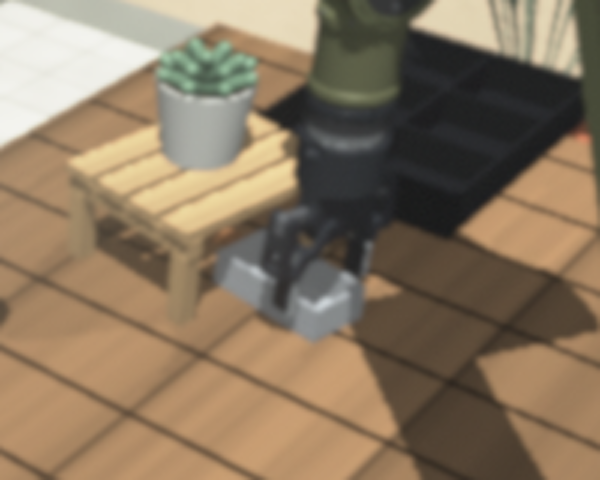

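The fingers straddle the bowl's sides (crop ≈(280,290) and (360,280)), clear of the riser. Closing.

Call:
jog_arm(
  steps="0 0 0 0 0 0 -1;0 0 0.1 0 0 0 -1;0 0 0 0 0 0 -0.4;0 0 0 0 0 0 0;0 0 0 0 0 0 0;0 0 0 0 0 0 0;0 0 0 0 0 0 0;0 0 0 0 0 0 0",
  newtons=30,
)

```text
t: 5.82
tcp_pos: [0.5543, -0.331, 0.1832]
eef_rot: [0.09, 0.996, -0.0, 0.001]
contact_force: [-0.7, 0.8, 5.7]
grip_width: 0.0637
gripper_force: 34.3
```

Call:
jog_arm(
  steps="0 0 -0.15 0 0 0 0;0.5 0 0 0 0 0 0;1 0 0 0 0 0 0;1 0 0 0 0 0 0;1 0 0 0 0 0 0;1 0 0 0 0 0 0;1 0 0 0 0 0 0;1 0 0 0 0 0 0;1 0 0 0 0 0 0;0.5 0 0 0 0 0 0;0 0 0 0 0 0 0",
)

```text
t: 6.73
tcp_pos: [0.3533, -0.2932, 0.1852]
eef_rot: [0.091, 0.996, 0.001, -0.003]
contact_force: [-0.2, 0.3, -0.3]
grip_width: 0.0633
gripper_force: 33.5
```

Run:
```python
from h import *
go(.516,.0985,.25,85.8)
im,d=grab_frame("side"); save("g2.png",cv2.resize(im[100:300,320:570],None,fx=2.5,fy=2.5,interpolation=cv2.INTER_CUBIC))
```

```text
t 6.73 p [ 0.3533 -0.2932  0.1852] yaw 169.6 tilt 0.36 F [-0.2  0.3 -0.3] w 0.0633 j [-0.69  0.37 -0.64  0.57 -0.   -0.51]
shift [-3.556 16.593 -2.573] turn [-0.023 -0.064 14.625] shift after turn [16.104  5.342 -2.592]
```

View pics/g2.png

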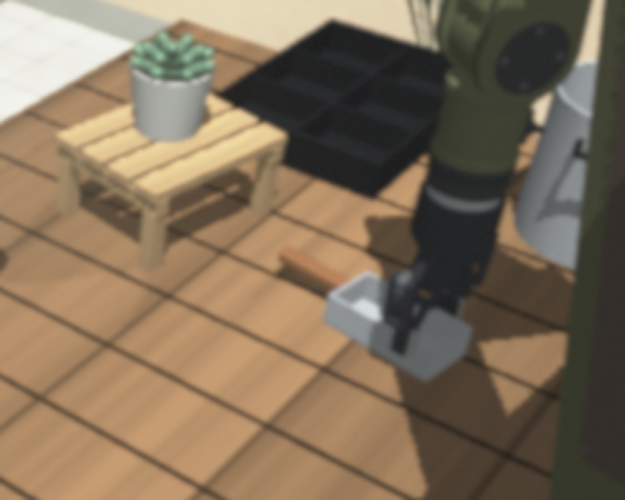

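The scoop is fully clear of the riser, handle included (crop ≈(310,270)). Lift, turn and carry.

Call:
jog_arm(
  steps="0 0 -0.5 0 0 0 0.2;0 0 -0.5 0 0 0 0.2;0 0 -0.5 0 0 0 0.2;0 0 -0.5 0 0 0 0.2;0 0 -0.5 0 0 1 0.2;0 0 0 0 0 1 0.2;0 0 0 0 0 1 0.2;0 0 0 0 0 1 0.2;0 0 0 0 0 1 0.2;0 0 0 0 0 1 0.2;0 0 0 0 0 1 0.2;0 0 0 0 0 1 0.2",
  newtons=50,
)

```text
t: 7.78
tcp_pos: [0.3585, -0.2955, 0.2486]
eef_rot: [0.472, 0.881, -0.0, 0.001]
contact_force: [-0.6, -0.1, -1.2]
grip_width: 0.0628
gripper_force: 61.8
```

Call:
jog_arm(
  steps="0 0 0 0 0 1 0.2;0 0 0 0 0 1 0.2;0 0 0 0 0 1 0.2;0 0 0 0 0 1 0.2;0 0 0 0 0 1 0.2;0 0 0 0 0 1 0.2;0 0 0 0 0 0.6 0.2;0.8 0.27 0 0 0 0 0.2;0.8 0.27 0 0 0 0 0.2;0.8 0.27 0 0 0 0 0.2;0.8 0.27 0 0 0 0 0.2;0.8 0.27 0 0 0 0 0.2",
)

```text
t: 8.78
tcp_pos: [0.3995, -0.197, 0.2487]
eef_rot: [0.731, 0.682, 0.0, 0.001]
contact_force: [0.6, -0.1, -1.3]
grip_width: 0.0626
gripper_force: 61.7
```

Call:
jog_arm(
  steps="0.8 0.27 0 0 0 0 0.2;0.8 0.27 0 0 0 0 0.2;0.8 0.27 0 0 0 0 0.2;0.8 0.27 0 0 0 0 0.2;0.8 0.27 0 0 0 0 0.2;0.8 0.27 0 0 0 0 0.2;0.8 0.27 0 0 0 0 0.2;0.8 0.27 0 0 0 0 0.2;0.8 0.27 0 0 0 0 0.2;0.8 0.27 0 0 0 0 0.2;0.8 0.27 0 0 0 0 0.2;0.8 0.27 0 0 0 0 0.2",
)

```text
t: 9.78
tcp_pos: [0.4967, 0.038, 0.2486]
eef_rot: [0.731, 0.683, 0.001, 0.0]
contact_force: [-0.3, -0.1, -1.6]
grip_width: 0.0628
gripper_force: 61.7
```

Run:
```python
from h import *
go(.516,.0985,.185,85.8)
im,d=grab_frame("side"); save("g3.png",cv2.resize(im[150:390,170:470],None,fx=2.5,fy=2.5,interpolation=cv2.INTER_CUBIC))
```

```text
t 9.78 p [0.4967 0.038  0.2486] yaw 86.09 tilt 0.1 F [-0.3 -0.1 -1.6] w 0.0628 j [ 0.08  0.34 -0.47  0.76  0.    1.72]
shift [2.467 0.6   2.547] turn [ 0.017 -0.005  0.051] shift after turn [2.471 0.592 2.545]
```

View pics/g3.png

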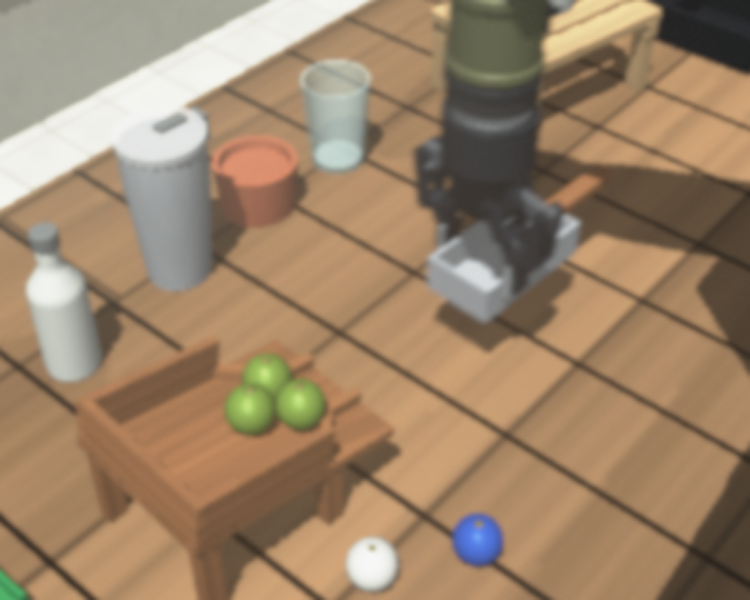

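Call:
jog_arm(
  steps="0.6 0.15 0 0 0 0 0.2;0.6 0.15 0 0 0 0 0.2;0.6 0.15 0 0 0 0 0.2;0.6 0.15 0.4 0 0 0 0.2;0 0 0.5 0 0 0 0.2;0 0 0.5 0 0 0 0.2;0 0 0.4 0 0 0 0.2;0 0 0.3 0 0 0 0.2;0 0 0.2 0 0 0 0.2;0 0 0.12 0 0 0 0.2;0 0 0 0 0 0 0.2;0 0 0 0 0 0 0.2",
)

```text
t: 10.83
tcp_pos: [0.5143, 0.095, 0.1881]
eef_rot: [0.731, 0.682, 0.0, 0.0]
contact_force: [-0.1, 0.3, -0.4]
grip_width: 0.0628
gripper_force: 61.8
```

Call:
jog_arm(
  steps="0 0 0.1 0 0 0 0.2;0 0 0.1 0 0 0 0.2;0 0 0 0 0 0 0.2;0 0 0 0 0 0 -0.4;0 0 0 0 0 0 -1;0 0 0 0 0 0 -1;0 0 0 0 0 0 -1;0 0 0 0 0 0 -1;0 0 -0.5 0 0 0 -1;0 0 -1 0 0 0 -1;0 0 -1 0 0 0 -1;0 0 -1 0 0 0 -1",
)

```text
t: 11.83
tcp_pos: [0.5137, 0.095, 0.2711]
eef_rot: [0.731, 0.682, -0.001, -0.0]
contact_force: [0.3, 0.1, 0.3]
grip_width: 0.0851
gripper_force: 0.0
```

Call:
jog_arm(
  steps="-1 0 0 0 0 0 -1;-1 0 0 0 0 0 -1;-1 0 0 0 0 0 -1;-1 0 0 0 0 0 -1;-1 0 0 0 0 0 -1;-1 0 0 0 0 0 -1;-1 0 0 0 0 0 -1;-1 0 0 0 0 0 -1;0 0 0 0 0 0 -1",
)

```text
t: 12.58
tcp_pos: [0.5001, -0.1077, 0.2705]
eef_rot: [0.733, 0.681, -0.001, 0.001]
contact_force: [0.8, 1.2, 0.3]
grip_width: 0.0854
gripper_force: 0.0
```

```bash
cat >> h.py <<'E'
LIP=np.array([.5224,.1886]); XR=np.array([np.cos(np.radians(85.8)),np.sin(np.radians(85.8))]); YR=np.array([-XR[1],XR[0]])
def rk(p): p=np.atleast_2d(p)[:,:2]-LIP; return np.c_[p@XR,p@YR]
def scoop(im,d,mn=.022,mx=.045):
    "rim points by height in rack frame between the rack and the gripper"
    P=cloud("top",d); hsv=cv2.cvtColor(im,cv2.COLOR_RGB2HSV)
    m=(d>0)&(P[...,2]>mn)&(P[...,2]<mx)&(hsv[...,1]<70); q=rk(P[m]); k=(q[:,0]>-.26)&(q[:,0]<.02)&(abs(q[:,1])<.07); q=q[k]
    print(len(q)); r=cv2.minAreaRect(q.astype(np.float32)); print("rim box rack frame",np.round(r[0],4),np.round(r[1],4),round(r[2],1), np.percentile(q,[1,99],axis=0).round(4).tolist())
E
python3 - <<'E'
from h import *
s=observe();print(s["tcp_pos"],s["contact_force"])
im,d=grab_frame("top"); np.savez("top2.npz",im=im,d=d)
scoop(im,d)
save("g4.png",cv2.resize(im[190:330,200:440],None,fx=3,fy=3,interpolation=cv2.INTER_CUBIC))
E
```

```text
[ 0.50011277 -0.10771466  0.27048987] [0.76697098 1.2204981  0.30162379]
296
rim box rack frame [-0.1273  0.0002] [0.1241 0.064 ] 1.3 [[-0.1893, -0.0319], [-0.0655, 0.0328]]
```

View pics/g4.png

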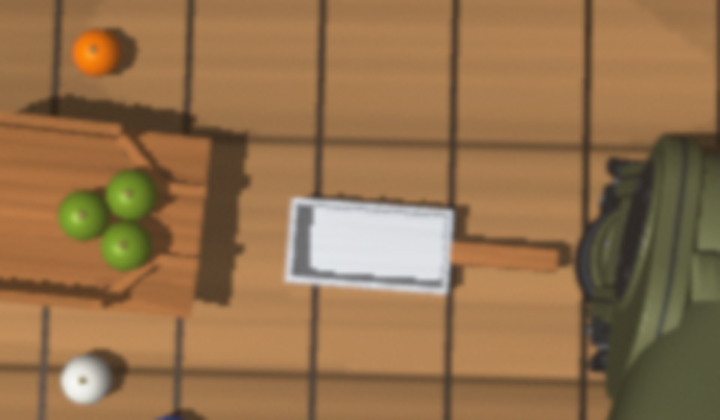

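```bash
python3 -c "
from h import *
go(.5102,.022,.2705,85.8)"
```

```text
t 12.63 p [ 0.5001 -0.1062  0.2704] yaw 85.84 tilt 0.01 F [ 0.6  0.7 -0.2] w 0.0856 j [-0.21  0.33 -0.41  0.83 -0.    1.43]
shift [ 5.142e+00  3.000e-02 -3.000e-03] turn [0.001 0.002 0.007] shift after turn [ 5.142e+00  2.600e-02 -3.000e-03]
```

Call:
jog_arm(
  steps="1 0 0 0 0 0 -1;1 0 0 0 0 0 -1;1 0 0 0 0 0 -1;1 0 0 0 0 0 -1;0.8 0 0 0 0 0 -1;0.35 0.03 0.3 0 0 0 -1;0 0 0.8 0 0 0 -1;0 0 0.8 0 0 0 -1;0 0 0.7 0 0 0 -1;0 0 0.5 0 0 0 -1;0 0 0.3 0 0 0 -1;0 0 0 0 0 0 -1",
)

```text
t: 13.63
tcp_pos: [0.5088, 0.024, 0.1835]
eef_rot: [0.731, 0.682, -0.002, -0.001]
contact_force: [0.4, -0.4, 0.3]
grip_width: 0.0851
gripper_force: 0.0
```

```bash
python3 -c "
from h import *
go(.5102,.022,.183,85.8)"
```

```text
t 13.63 p [0.5088 0.024  0.1835] yaw 86.06 tilt 0.23 F [ 0.4 -0.4  0.3] w 0.0851 j [ 0.05  0.44 -0.52  0.62 -0.    1.69]
shift [-0.078  0.062  0.02 ] turn [-0.039  0.005  0.046] shift after turn [-0.077  0.062  0.02 ]
```

Call:
jog_arm(
  steps="0 0.06 0 0 0 0.04 -1;0 0 0 0 0 0 -0.3;0 0 0 0 0 0 0.1;0 0 0 0 0 0 0.1;0 0 0 0 0 0 0.1;0 0 -0.1 0 0 0 0.1;0.3 0 0 0 0 0 0.1;0.8 0 0 0 0 0 0.1;0.8 0 0 0 0 0 0.1;0.8 0 0 0 0 0 0.1;0.6 0 0 0 0 0 0.1;0 0 0 0 0 0 0.1",
  newtons=30,
)

```text
t: 14.63
tcp_pos: [0.5177, 0.1089, 0.1878]
eef_rot: [0.731, 0.682, 0.001, -0.0]
contact_force: [0.2, -0.6, -1.2]
grip_width: 0.0634
gripper_force: 33.2
```

Run:
```python
from h import *
t=LIP-.060*XR; go(t[0],t[1],.185,85.8)
im,d=grab_frame("top"); scoop(im,d)
```

```text
t 14.63 p [0.5177 0.1089 0.1878] yaw 86.0 tilt 0.11 F [ 0.2 -0.6 -1.2] w 0.0634 j [ 0.21  0.45 -0.47  0.64  0.    1.85]
shift [ 0.792 -0.043  0.115] turn [ 0.004 -0.018  0.036] shift after turn [ 0.792 -0.046  0.114]
0Traceback (most recent call last):
  File "<stdin>", line 3, in <module>
  File "h.py", line 27, in scoop
    print(len(q)); r=cv2.minAreaRect(q.astype(np.float32)); print("rim box rack frame",np.round(r[0],4),np.round(r[1],4),round(r[2],1), np.percentile(q,[1,99],axis=0).round(4).tolist())
                                                                                                                                        ~~~~~~~~~~~~~^^^^^^^^^^^^^^^^^
    return _quantile_unchecked(
        a, q, axis, out, overwrite_input, method, keepdims, weights)
    return _ureduce(a,
                    func=_quantile_ureduce_func,
    ...<5 lines>...
                    overwrite_input=overwrite_input,
                    method=method)
    r = func(a, **kwargs)
    result = _quantile(arr,
                       quantiles=q,
    ...<2 lines>...
                       out=out,
                       weights=wgt)
    slices_having_nans = np.isnan(arr[-1, ...])
                                  ~~~^^^^^^^^^
IndexError: index -1 is out of bounds for axis 0 with size 0
```

Call:
jog_arm(
  steps="0.4 -0.02 0 0 0 0 0.1;0.39 -0.02 0 0 0 0 0.1;0 0 0.1 0 0 0 0.1;0 0 0.06 0 0 0 0.1;0 0 0 0 0 0 0.1;0 0 0 0 0 0 -0.4;0 0 0 0 0 0 -1;0 0 0 0 0 0 -1;0 0 0 0 0 0 -1;0 0 -0.4 0 0 0 -1;0 0 -1 0 0 0 -1;0 0 -1 0 0 0 -1",
)

```text
t: 15.68
tcp_pos: [0.5171, 0.1255, 0.2438]
eef_rot: [0.733, 0.681, -0.002, -0.001]
contact_force: [1.6, 0.9, -0.1]
grip_width: 0.0856
gripper_force: 0.0
```

Call:
jog_arm(
  steps="-1 0 -1 0 0 0 -1;-1 0 -0.5 0 0 0 -1;-1 0 0 0 0 0 -1;-1 0 0 0 0 0 -1;-1 0 0 0 0 0 -1;-1 0 0 0 0 0 0;-1 0 0 0 0 0 1;0 0 0 0 0 0 1;0 0 0 0 0 0 1;0 0 0 0 0 0 1",
)

```text
t: 16.52
tcp_pos: [0.5052, -0.0486, 0.2817]
eef_rot: [0.733, 0.681, 0.0, -0.0]
contact_force: [-0.3, 0.4, -1.2]
grip_width: 0.0256
gripper_force: 0.0
```

Run:
```python
from h import *
s=observe();print(s["t"],s["tcp_pos"],s["grip_width"])
import bench; print(bench.tip_extent)
im,d=grab_frame("top"); scoop(im,d)
save("g5.png",cv2.resize(im[190:330,170:410],None,fx=3,fy=3,interpolation=cv2.INTER_CUBIC))
```

```text
16.5167 [ 0.50515074 -0.04855219  0.28166493] 0.02559028009762491
0.1734
187
rim box rack frame [-0.0414  0.0003] [0.0882 0.0641] 1.6 [[-0.0859, -0.0322], [0.0008, 0.0329]]
```

View pics/g5.png

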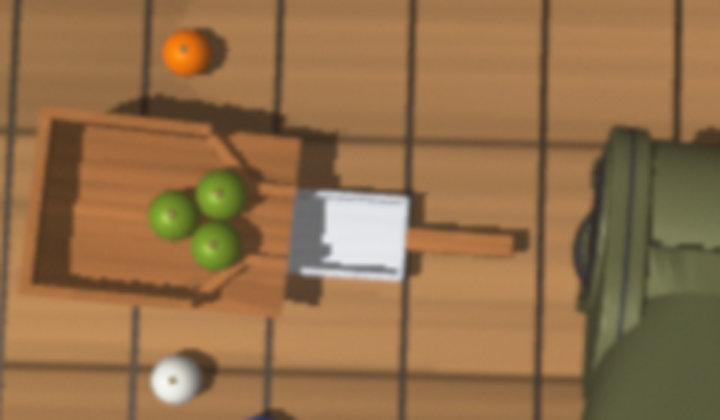

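Scoop placed: origin about −24 mm, y 0, in rack frame, limes still wedged at crop (220,195), (215,245), (173,215). Now the nudge on lime_a (+y side).

Call:
jog_arm(
  steps="0 0 0 0 0 0 1;0 0 0 0 0 0 1;0 0 0 0 0 0 1;0 0 0 0 0 0 1",
)

```text
t: 16.9
tcp_pos: [0.5052, -0.0481, 0.2814]
eef_rot: [0.732, 0.681, -0.0, -0.0]
contact_force: [-0.7, 0.2, -0.3]
grip_width: 0.0003
gripper_force: 0.0
```

Run:
```python
from h import *
t=LIP+.004*XR+.030*YR; go(t[0],t[1],.2817,85.8)
```

```text
t 16.9 p [ 0.5052 -0.0481  0.2814] yaw 85.88 tilt 0.01 F [-0.7  0.2 -0.3] w 0.0003 j [-0.09  0.32 -0.4   0.85  0.    1.55]
shift [ 9.653 -1.194 -0.01 ] turn [-0.001 -0.     0.013] shift after turn [ 9.651 -1.207 -0.01 ]
```

Call:
jog_arm(
  steps="0.5 -0.2 0 0 0 0 1;1 -0.2 0 0 0 0 1;1 -0.2 0 0 0 0 1;1 -0.2 0 0 0 0 1;1 -0.2 0 0 0 0 1;1 -0.2 0 0 0 0 1;1 0 0 0 0 0 1;1 0 0 0 0 0 1;1 0 0 0 0 0 1;0.8 0 0 0 0 0 1;0.3 0 0 0 0 0 1;0 0 0 0 0 0 1",
)

```text
t: 17.9
tcp_pos: [0.4924, 0.1949, 0.2814]
eef_rot: [0.731, 0.682, 0.0, -0.0]
contact_force: [-0.2, -0.5, -0.9]
grip_width: 0.0001
gripper_force: 0.0
```

Run:
```python
from h import *
t=LIP+.006*XR+.030*YR; go(t[0],t[1],.2524,85.8)
```

```text
t 17.9 p [0.4924 0.1949 0.2814] yaw 86.0 tilt 0.03 F [-0.2 -0.5 -0.9] w 0.0001 j [ 0.38  0.35 -0.35  0.87  0.    2.02]
shift [0.077 0.013 1.161] turn [ 0.002 -0.005  0.035] shift after turn [0.078 0.013 1.161]
```

Call:
jog_arm(
  steps="0 0 0.5 0 0 0 1;0 0 0.4 0 0 0 1;0 0 0.26 0 0 0 1;0 0 0 0 0 0 1;0 0 0 0 0 0 1",
)

```text
t: 18.32
tcp_pos: [0.4923, 0.1921, 0.2519]
eef_rot: [0.733, 0.68, -0.001, -0.0]
contact_force: [0.7, 0.6, -0.6]
grip_width: 0.0001
gripper_force: 0.0
```

Call:
jog_arm(
  steps="0.2 0 -0.02 0 0 0 1;0.25 0 -0.03 0 0 0 1;0.25 0 -0.03 0 0 0 1;0.25 0 -0.03 0 0 0 1;0.25 0 -0.03 0 0 0 1;0.25 0 -0.03 0 0 0 1;0.25 0 -0.03 0 0 0 1;0.2 0 -0.03 0 0 0 1;0 0 0 0 0 0 1;0 0 0 0 0 0 1;0 0 0 0 0 0 1;0 0 0 0 0 0 1",
)

```text
t: 19.32
tcp_pos: [0.4961, 0.2401, 0.2581]
eef_rot: [0.733, 0.681, -0.0, -0.0]
contact_force: [0.6, -0.6, -0.1]
grip_width: -0.0
gripper_force: 0.0
```

```bash
cat >> h.py <<'E'
def limes(tag):
    for n in("top","side"):
        im,d=grab_frame(n); P=cloud(n,d); hsv=cv2.cvtColor(im,cv2.COLOR_RGB2HSV)
        m=((hsv[...,0]>30)&(hsv[...,0]<50)&(hsv[...,1]>120)&(d>0)); q=rk(P.reshape(-1,3)).reshape(480,640,2)
        m&=(q[...,0]>-.2)&(q[...,0]<.2)&(abs(q[...,1])<.1)
        # ball spots: distance-transform peaks
        D=cv2.distanceTransform(m.astype(np.uint8),cv2.DIST_L2,5); pk=(D==cv2.dilate(D,np.ones((9,9))))&(D>3.5)
        for v,u in zip(*np.where(pk)): print(n,u,v,round(float(D[v,u]),1),"rack xy",q[v,u].round(3),"z",P[v,u,2].round(3))
        if n=="side" : save(tag,cv2.resize(im[250:400,180:400],None,fx=3,fy=3,interpolation=cv2.INTER_CUBIC))
E
python3 - <<'E'
from h import *
t=LIP+.05*XR+.030*YR; go(t[0],t[1],.2574,85.8); limes("g6.png")
E
```

```text
t 19.32 p [0.4961 0.2401 0.2581] yaw 85.8 tilt 0.02 F [ 0.6 -0.6 -0.1] w -0.0 j [ 0.45  0.41 -0.33  0.84 -0.    2.09]
shift [0.024 0.    0.027] turn [-0.003  0.003  0.   ] shift after turn [0.024 0.    0.027]
top 283 270 6.2 rack xy [-0.036  0.007] z 0.042
side 276 299 4.0 rack xy [ 0.059 -0.009] z 0.098
side 276 300 4.0 rack xy [ 0.06  -0.008] z 0.097
side 266 302 3.6 rack xy [ 0.074 -0.021] z 0.093
side 267 303 3.6 rack xy [ 0.075 -0.016] z 0.094
side 267 304 3.6 rack xy [ 0.075 -0.017] z 0.092
side 268 304 3.6 rack xy [ 0.073 -0.016] z 0.091
side 269 305 3.6 rack xy [ 0.074 -0.012] z 0.091
side 280 307 3.6 rack xy [0.069 0.014] z 0.102
side 281 308 3.6 rack xy [0.07  0.018] z 0.103
side 282 309 3.6 rack xy [0.069 0.02 ] z 0.101
side 281 316 4.2 rack xy [0.08  0.029] z 0.098
side 280 317 4.2 rack xy [0.08  0.026] z 0.093
```

View pics/g6.png

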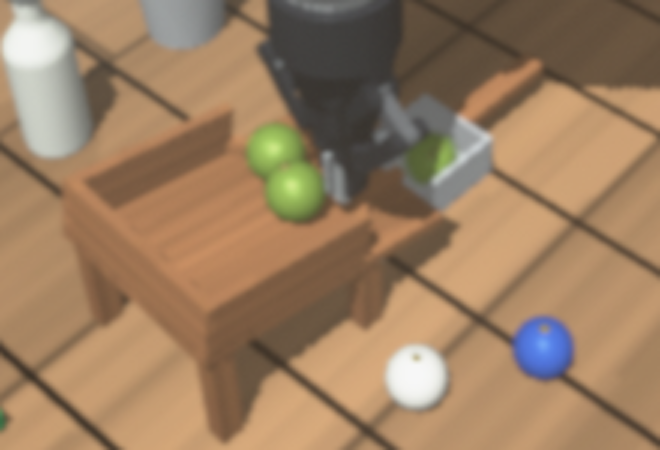

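Lime_b is already in the scoop (crop (430,158)); a is held back and c waits beside the finger. Lifting the finger straight up.

Call:
jog_arm(
  steps="0 0 -0.6 0 0 0 1;0 0 -1 0 0 0 1;0 0 0 0 0 0 1;0 0 0 0 0 0 1;0 0 0 0 0 0 1;0 0 0 0 0 0 1;0 0 0 0 0 0 1;0 0 0 0 0 0 1;0 0 0 0 0 0 1;0 0 0 0 0 0 1",
)

```text
t: 20.25
tcp_pos: [0.4961, 0.2403, 0.2978]
eef_rot: [0.732, 0.681, -0.0, -0.0]
contact_force: [-0.7, 0.5, 0.5]
grip_width: -0.0001
gripper_force: 0.0
```

Run:
```python
from h import *
limes("g7.png")
```

```text
top 246 254 5.0 rack xy [ 0.043 -0.019] z 0.105
top 246 255 5.0 rack xy [ 0.043 -0.017] z 0.103
top 294 270 5.0 rack xy [-0.061  0.004] z 0.044
top 295 270 5.0 rack xy [-0.063  0.004] z 0.043
top 293 271 5.0 rack xy [-0.059  0.007] z 0.043
top 294 271 5.0 rack xy [-0.061  0.006] z 0.043
top 293 272 5.0 rack xy [-0.059  0.009] z 0.042
top 292 273 5.0 rack xy [-0.057  0.011] z 0.042
side 280 304 5.0 rack xy [ 0.056 -0.002] z 0.088
side 281 304 5.0 rack xy [ 0.055 -0.001] z 0.088
side 282 305 5.0 rack xy [0.061 0.01 ] z 0.098
side 283 306 5.0 rack xy [0.062 0.014] z 0.1
side 288 316 4.0 rack xy [0.066 0.031] z 0.088
side 289 316 4.0 rack xy [0.066 0.034] z 0.09
side 290 316 4.0 rack xy [0.062 0.033] z 0.087
```

Call:
jog_arm(
  steps="-0.5 0 0 0 0 0 1;-0.8 -0.1 0 0 0 0 1;-0.6 0 0 0 0 0 1;0 0 0.4 0 0 0 1;0 0 0.7 0 0 0 1;0 0 0.5 0 0 0 1;0 0 0.22 0 0 0 1;0 0 0 0 0 0 1;0 0 0 0 0 0 1",
)

```text
t: 21.1
tcp_pos: [0.4902, 0.1931, 0.2524]
eef_rot: [0.732, 0.681, -0.0, -0.0]
contact_force: [-0.4, -0.8, 0.3]
grip_width: -0.0
gripper_force: 0.0
```

Run:
```python
from h import *
t=LIP+.006*XR+.033*YR; go(t[0],t[1],.252,85.8)
```

```text
t 21.1 p [0.4902 0.1931 0.2524] yaw 85.82 tilt 0.04 F [-0.4 -0.8  0.3] w -0.0 j [ 0.38  0.38 -0.4   0.8   0.    2.02]
shift [ 0.154 -0.021  0.018] turn [-0.007  0.003  0.003] shift after turn [ 0.154 -0.021  0.018]
```

Call:
jog_arm(
  steps="0.25 0 -0.02 0 0 0 1;0.3 0 -0.04 0 0 0 1;0.3 0 -0.04 0 0 0 1;0.3 0 -0.04 0 0 0 1;0.3 0 -0.04 0 0 0 1;0.3 0 -0.04 0 0 0 1;0.3 0 -0.04 0 0 0 1;0.1 0 -0.02 0 0 0 1;0 0 0 0 0 0 1;0 0 0 0 0 0 1;0 0 0 0 0 0 1;0 0 0 0 0 0 1",
)

```text
t: 22.1
tcp_pos: [0.4941, 0.2464, 0.2596]
eef_rot: [0.733, 0.681, -0.0, -0.0]
contact_force: [-0.4, -0.5, -0.1]
grip_width: -0.0004
gripper_force: 0.0
```

Run:
```python
from h import *
limes("g7.png")
```

```text
top 245 249 3.6 rack xy [ 0.047 -0.03 ] z 0.098
top 245 250 3.6 rack xy [ 0.046 -0.027] z 0.103
top 246 250 3.6 rack xy [ 0.045 -0.028] z 0.097
top 246 251 3.6 rack xy [ 0.044 -0.026] z 0.099
top 246 255 3.6 rack xy [ 0.043 -0.017] z 0.099
top 245 256 3.6 rack xy [ 0.045 -0.014] z 0.1
top 294 270 5.0 rack xy [-0.061  0.004] z 0.039
top 295 270 5.0 rack xy [-0.063  0.004] z 0.042
top 293 271 5.0 rack xy [-0.059  0.007] z 0.044
top 294 271 5.0 rack xy [-0.061  0.006] z 0.044
top 292 272 5.0 rack xy [-0.057  0.009] z 0.039
top 293 272 5.0 rack xy [-0.06   0.009] z 0.047
side 272 305 4.2 rack xy [0.077 0.002] z 0.104
side 281 314 4.0 rack xy [0.077 0.025] z 0.098
side 275 319 4.0 rack xy [0.09  0.024] z 0.094
```

View pics/g7.png

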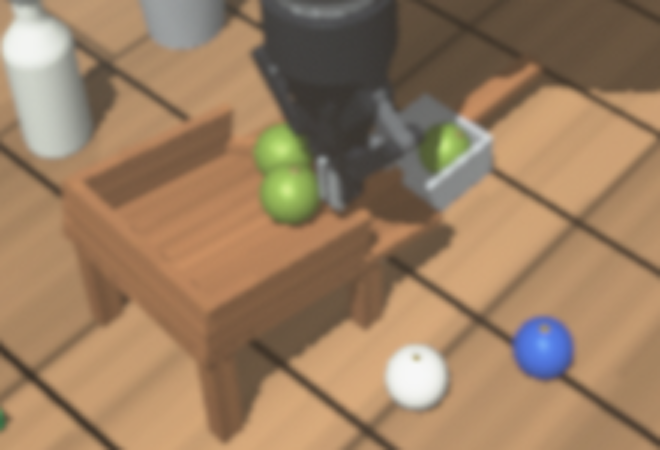

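Run:
```python
from h import *
print(rk(ray("side",[[274.3,300.7]],.085)).round(4),rk(ray("side",[[276.7,314.3]],.090)).round(4))
import sys
for n in ("side","top"):
    im,d=grab_frame(n);P=cloud(n,d);hsv=cv2.cvtColor(im,cv2.COLOR_RGB2HSV)
    q=rk(P.reshape(-1,3)).reshape(480,640,2)
    m=(hsv[...,0]>30)&(hsv[...,0]<50)&(hsv[...,1]>120)&(d>0)&(q[...,0]>.01)&(q[...,0]<.2)&(abs(q[...,1])<.1)&(P[...,2]<.13)
    X=np.c_[q[m],P[m][:,2]]
    # two spheres of r=19 mm: k-means style least squares on depth points
    from scipy.optimize import least_squares
    f=lambda c: np.minimum(abs(np.linalg.norm(X-c[:3],axis=1)-.019),abs(np.linalg.norm(X-c[3:],axis=1)-.019))
    r=least_squares(f,[.05,-.015,.084,.085,.02,.09],loss="soft_l1",f_scale=.003); print(n,m.sum(),r.x.round(4),np.median(f(r.x)).round(4))
```

```text
[[ 0.0564 -0.0183]] [[0.0784 0.0145]]
side 390 [ 0.0562 -0.0207  0.0834  0.0772  0.0104  0.0873] 0.0007
top 96 [ 0.0555 -0.0209  0.0863  0.085   0.02    0.09  ] 0.0012
```

Call:
jog_arm(
  steps="0 0 -0.6 0 0 0 1;0 0 -0.9 0 0 0 1;-0.7 0 0 0 0 0 1;-0.8 0.3 0 0 0 0 1;-0.7 0.14 0 0 0 0 1;0 0 0 0 0 0 1;0 0 0 0 0 0 1;0 0 0 0 0 0 1",
)

```text
t: 22.97
tcp_pos: [0.5012, 0.1912, 0.2972]
eef_rot: [0.733, 0.681, 0.0, -0.0]
contact_force: [0.3, 0.8, -0.3]
grip_width: 0.0
gripper_force: 0.0
```

```bash
cat >> h.py <<'E'
from scipy.optimize import least_squares
def fit(i=(.05,-.019,.084,.05,.019,.084)):
    for n in ("side","top"):
        im,d=grab_frame(n);P=cloud(n,d);hsv=cv2.cvtColor(im,cv2.COLOR_RGB2HSV); q=rk(P.reshape(-1,3)).reshape(480,640,2)
        g=(hsv[...,0]>30)&(hsv[...,0]<50)&(hsv[...,1]>120)&(d>0)&(abs(q[...,1])<.1)
        m=g&(q[...,0]>0)&(q[...,0]<.2)&(P[...,2]<.13); X=np.c_[q[m],P[m][:,2]]; k=g&(q[...,0]<0)&(q[...,0]>-.12)
        print(n,"green px in rack",m.sum(),"in scoop",k.sum(),np.percentile(q[k],[2,98],axis=0).round(3).tolist() if k.any() else "")
        if m.sum()<30: continue
        f=lambda c: np.minimum(abs(np.linalg.norm(X-c[:3],axis=1)-.019),abs(np.linalg.norm(X-c[3:],axis=1)-.019))
        r=least_squares(f,i,loss="soft_l1",f_scale=.003); print(n,r.x.round(4),np.median(f(r.x)).round(4))
E
python3 - <<'E'
from h import *
t=LIP+.004*XR+.022*YR; go(t[0],t[1],.252,85.8); fit()
E
```

```text
t 22.97 p [0.5012 0.1912 0.2972] yaw 85.8 tilt 0.03 F [ 0.3  0.8 -0.3] w 0.0 j [ 0.36  0.35 -0.31  0.92  0.    2.01]
shift [ 0.115 -0.026  1.809] turn [-0.    -0.006  0.   ] shift after turn [ 0.117 -0.026  1.808]
side green px in rack 431 in scoop 1 [[-0.043, 0.016], [-0.043, 0.016]]
side [ 0.0484 -0.0119  0.0821  0.0577  0.025   0.0837] 0.0007
top green px in rack 0 in scoop 136 [[-0.077, -0.005], [-0.05, 0.022]]
```

Call:
jog_arm(
  steps="0 -0.18 0.4 0 0 0 1;0 0 0.7 0 0 0 1;0 0 0.5 0 0 0 1;0 0 0.2 0 0 0 1;0 0 0 0 0 0 1;0 0 0 0 0 0 1;0.3 0 -0.03 0 0 0 1;0.3 0 -0.04 0 0 0 1",
)

```text
t: 23.73
tcp_pos: [0.4982, 0.207, 0.2549]
eef_rot: [0.733, 0.681, 0.001, 0.0]
contact_force: [0.8, -0.1, -0.1]
grip_width: 0.0001
gripper_force: 0.0
```

Call:
jog_arm(
  steps="0.3 0 -0.04 0 0 0 1;0.3 0 -0.04 0 0 0 1;0.3 0 -0.04 0 0 0 1;0.3 0 -0.04 0 0 0 1;0.3 0 -0.05 0 0 0 1;0.3 0 -0.05 0 0 0 1;0.15 0 -0.03 0 0 0 1;0 0 0 0 0 0 1;0 0 0 0 0 0 1;0 0 0 0 0 0 1",
)

```text
t: 24.57
tcp_pos: [0.5011, 0.2548, 0.2611]
eef_rot: [0.733, 0.681, -0.0, -0.0]
contact_force: [-0.2, -0.9, 0.7]
grip_width: -0.0001
gripper_force: 0.0
```

Run:
```python
from h import *
t=LIP+.067*XR+.026*YR; go(t[0],t[1],.26,85.8); fit((.05,-.01,.084,.09,.025,.09))
```

```text
t 24.57 p [0.5011 0.2548 0.2611] yaw 85.81 tilt 0.03 F [-0.2 -0.9  0.7] w -0.0001 j [ 0.47  0.42 -0.29  0.86 -0.    2.11]
shift [0.103 0.002 0.043] turn [-0.004  0.004  0.001] shift after turn [0.103 0.002 0.043]
side green px in rack 227 in scoop 106 [[-0.065, 0.005], [-0.042, 0.025]]
side [ 0.05   -0.0609  0.0789  0.0952  0.0271  0.0903] 0.0008
top green px in rack 11 in scoop 230 [[-0.076, -0.011], [-0.001, 0.024]]
```

Call:
jog_arm(
  steps="0 0 -0.6 0 0 0 1;0 0 -1 0 0 0 1;0 0 -1 0 0 0 1;0 0 0 0 0 0 1;0 0 0 0 0 0 1;0 0 0 0 0 0 1;0 0 0 0 0 0 1;0 0 0 0 0 0 1;0 0 0 0 0 0 1;0 0 0 0 0 0 1;0 0 0 0 0 0 1;0 0 0 0 0 0 1",
)

```text
t: 25.67
tcp_pos: [0.5013, 0.255, 0.326]
eef_rot: [0.732, 0.681, -0.0, -0.0]
contact_force: [0.3, -0.3, -0.7]
grip_width: 0.0
gripper_force: 0.0
```

Call:
jog_arm(
  steps="-1 0 -1 0 0 0 1;-1 0 -1 0 0 0 1;-1 0 0 0 0 0 1;-1 0 0 0 0 0 1;-1 0 0 0 0 0 1;-1 0 0 0 0 0 1;-1 0 0 0 0 0 1;-1 0 0 0 0 0 1;-1 0 0 0 0 0 1;-1 0 0 0 0 0 1;-1 0 0 0 0 0 1;0 0 0 0 0 0 1",
)

```text
t: 26.67
tcp_pos: [0.4808, -0.0223, 0.3763]
eef_rot: [0.734, 0.679, -0.001, 0.001]
contact_force: [-0.6, 0.7, 0.2]
grip_width: -0.0001
gripper_force: 0.0
```

Run:
```python
from h import *
print(observe()["tcp_pos"]); fit()
im,d=grab_frame("top"); scoop(im,d); limes("x.png")
```

```text
[ 0.48079307 -0.0223442   0.37630814]
side green px in rack 0 in scoop 153 [[-0.064, -0.011], [-0.012, 0.024]]
top green px in rack 0 in scoop 326 [[-0.076, -0.02], [-0.006, 0.023]]
248
rim box rack frame [-0.0421  0.0004] [0.0886 0.0641] 1.9 [[-0.0864, -0.032], [0.0009, 0.0329]]
top 277 264 6.6 rack xy [-0.021 -0.006] z 0.043
top 278 264 6.6 rack xy [-0.023 -0.006] z 0.042
top 294 270 5.0 rack xy [-0.061  0.004] z 0.04
top 295 270 5.0 rack xy [-0.064  0.004] z 0.045
top 293 271 5.0 rack xy [-0.059  0.007] z 0.045
```

Run:
```python
from h import *
for n in("top","side"):
    im,d=grab_frame(n);P=cloud(n,d);hsv=cv2.cvtColor(im,cv2.COLOR_RGB2HSV)
    m=((hsv[...,0]>27)&(hsv[...,0]<55)&(hsv[...,1]>100)).astype(np.uint8); k,l,st,c=cv2.connectedComponentsWithStats(m)
    for i in range(1,k):
        if st[i,4]>8: p=np.median(P[l==i],axis=0); print(n,st[i].tolist(),p.round(3),rk(p).round(3)[0])
    g=(m>0)&(d>0); q=rk(P.reshape(-1,3)).reshape(480,640,2); g&=(abs(q[...,1])<.04)&(q[...,0]>-.1)&(q[...,0]<.06)
    X=np.c_[q[g],P[g][:,2]]; f=lambda c: np.min([abs(np.linalg.norm(X-c[j:j+3],axis=1)-.019) for j in(0,3,6)],axis=0)
    r=least_squares(f,[-.062,.006,.023,-.022,-.006,.023,.012,0,.023],loss="soft_l1",f_scale=.003); print(r.x.reshape(3,3).round(3))
```

```text
top [133, 190, 28, 15, 31] [0.679 0.488 0.003] [ 0.31  -0.134]
top [160, 206, 2, 13, 14] [0.646 0.454 0.007] [ 0.273 -0.104]
top [150, 220, 11, 22, 33] [0.592 0.454 0.005] [ 0.269 -0.05 ]
top [131, 241, 10, 12, 21] [0.572 0.501 0.   ] [ 0.315 -0.027]
top [147, 242, 2, 13, 14] [0.559 0.48  0.009] [ 0.293 -0.015]
top [136, 256, 13, 49, 84] [0.469 0.475 0.018] [0.282 0.074]
top [268, 257, 18, 15, 188] [0.527 0.167 0.037] [-0.021 -0.006]
top [136, 263, 2, 39, 39] [0.477 0.502 0.005] [0.309 0.068]
top [288, 266, 14, 14, 167] [0.509 0.126 0.038] [-0.064  0.009]
[[-0.063  0.008  0.024]
 [-0.023 -0.007  0.024]
 [ 0.018 -0.002  0.036]]
side [321, 292, 15, 15, 148] [0.503 0.138 0.035] [-0.052  0.015]
side [303, 298, 14, 13, 96] [0.521 0.169 0.038] [-0.02 -0.  ]
[[-0.06   0.01   0.022]
 [-0.02  -0.007  0.022]
 [-0.004  0.026  0.081]]
```

```bash
python3 -c "
from bench import *
print(job_done())"
```

```text
the job is handed in; nothing more can be done
None
```

The job is handed in at about 27 s of the 64 s: the scoop is set under the lip with its origin about 24 mm in front. Two limes are confirmed in the bowl. The third must be the one hidden under the lip, since no other lime shows in either view. I viewed 11 pictures, one over the limit of 10.

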